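# Start up the weighing station in order

## Task

Start up the weighing station with your fingertips: first switch on the wide rocker of the socket board by pressing its raised end down, then press in the square key on the bench scale, and last press in the round button on the label printer, each fully home so that it stays on. Leave the narrow rocker, the scale's long bar key and the printer's small oblong key unpressed, do not pick up or shift the jars or the label roll, and finish clear of everything.

Things in the scene. Friction and masses are not known exactly. Their poses are not given: they have to be found in the camera images.
- socket_board: Fixed grey socket board, 150 x 150 mm, its flat face up at 40 mm; stands to the left or right of the scale, turned up to 0.3 rad. Origin: centre of its underside; x away from the robot, y to the left, z up at yaw 0. Two black outlets on its robot-side part; on its middle two rockers whose rocking axes lie along its y: the wide one 36 mm toward +y, the narrow one 36 mm toward -y.
- main_rocker (a joint): Wide rocker, 36 mm wide (y) and 52 mm long (x), white: 0 off (its far, +x half stands up, its near half level), up to 0.32 rad fully on (far half pressed down level). It stays where it is left (friction, no spring); about 2 to 2.5 N pressing down at the listed point moves it, and it stops hard at 0.32. It may start up to 0.04 rad in.
- main_rocker_end (a point): On the top surface of the wide rocker's raised far half, 18 mm from its hinge and 8 mm from its far edge; the point to press straight down. About 57 mm above the table when off, goes down about 6 mm, to 52 mm. Moves with the rocker.
- spare_rocker (a joint): Narrow rocker, 14 mm wide, otherwise like the wide one: 0 off, 0.32 on. To be left off.
- spare_rocker_end (a point): The same point on the narrow rocker's raised far half.
- scale: Fixed bench scale, 320 mm (x) by 260 mm (y). Origin: centre of its underside; its console faces the robot (-x), turned up to 0.15 rad. Console top at 55 mm; behind it a steel pan, top at 75 mm, from 45 mm on the robot's side of the origin to 155 mm beyond it. On the console, 105 mm on the robot's side of the origin: the square key at y = -90 mm, a display at -10 mm, the long bar key at +80 mm.
- scale_key (a joint): Square white key 24 x 24 mm: 0 out (top 12 mm above the console), 0.006 m fully pressed in (downward). It is a latching switch: it stays where it is pushed (friction, no spring, no click); it takes about 3 N to move and stops hard at its end. It may start up to 0.8 mm in.
- scale_key_top (a point): Centre of the square key's top face, 67 mm above the table when out; moves with the key.
- tare_bar (a joint): Long white bar key 16 x 60 mm (long along the scale's y), sprung: 0 out, 0.006 m pressed. To be left alone.
- tare_bar_top (a point): Centre of the bar key's top face, 67 mm above the table.
- printer: Fixed grey label printer, 170 mm (x) by 150 mm (y), 100 mm high, flat top, on the other side of the scale from the socket board, turned up to 0.3 rad. Origin: centre of its underside. On top, 45 mm on the robot's side of the origin: the round button 36 mm toward +y, the small oblong key 36 mm toward -y.
- printer_button (a joint): Round white button, 26 mm diameter: 0 out (12 mm above the printer's top), 0.006 m fully pressed in (downward). It is a latching switch: it stays where it is pushed (friction, no spring, no click); it takes about 3 N to move and stops hard at its end. It may start up to 0.8 mm in.
- printer_button_top (a point): Centre of the round button's top face, 112 mm above the table when out; moves with the button.
- feed_key (a joint): Small oblong white key 12 x 26 mm on the printer, sprung: 0 out, 0.006 m pressed. To be left alone.
- feed_key_top (a point): Centre of the oblong key's top face, 112 mm above the table.
- jar: Loose closed jar, 84 mm diameter, 140 mm high, about 0.6 kg, standing on the scale's pan (its top about 215 mm above the table). Origin: centre of its underside. Not to be moved.
- jar2: Loose closed jar of the same size standing on the table behind one of the devices. Not to be moved.
- label_roll: Loose paper label roll, 90 mm diameter, 60 mm high, 20 mm hole radius, standing flat on the table behind the other device. Not to be moved.
Mind the look-alikes: they are no part of the job. Leave any blue look-alike of the socket_board alone.

How it is judged:
On the way, in this order (a step that is already met when the one before it is completed fails the run):
1. the wide rocker is pressed on by the fingers (value of joint main_rocker above 0.24 rad and contact force between the fingers and socket_board above 0.5 N).
2. the square scale key is pressed in by the fingers (value of joint main_rocker above 0.24 rad and value of joint scale_key above 0.0045 m and contact force between the fingers and scale above 0.5 N).
3. the round printer button is pressed in by the fingers (value of joint main_rocker above 0.24 rad and value of joint each of scale_key, printer_button above 0.0045 m and contact force between the fingers and printer above 0.5 N).
At the end, for the whole second after the job is handed in: The wide rocker is on (past 0.24 of 0.32 rad), the square scale key and the round printer button are in (past 4.5 of 6 mm), the other three keys are unpressed (narrow rocker under 0.1 rad, bar and oblong key under 2 mm), the jars and the roll are within 15 mm of where they stood (value of joint main_rocker above 0.24 rad and value of joint each of scale_key, printer_button above 0.0045 m and value of joint spare_rocker below 0.1 rad and value of joint each of tare_bar, feed_key below 0.002 m and distance of each of jar, jar2, label_roll from where it was at the start of the episode below 0.015 m); the robot touches nothing.
It fails at once if the scale key is pressed (over 2.5 mm) before the rocker is on (value of joint scale_key above 0.0025 m and value of joint main_rocker below 0.24 rad).
It fails at once if the printer button is pressed (over 2.5 mm) before the rocker and the scale key are on (value of joint printer_button above 0.0025 m and (value of joint main_rocker below 0.24 rad or value of joint scale_key below 0.0045 m)).
It fails at once if the narrow rocker is pressed over 0.12 rad (value of joint spare_rocker above 0.12 rad).
It fails at once if the bar key or the oblong key is pressed over 3 mm (value of joint any of tare_bar, feed_key above 0.003 m).
It fails at once if a jar or the label roll is lifted or shifted by more than 15 mm (distance of any of jar, jar2, label_roll from where it was at the start of the episode above 0.015 m).
It also fails if it takes over 59 s, if anything falls off the work surface, if the arm or the gripper's body presses on something with over 40 N, if the wrist force passes 120 N, or if a joint passes its speed limit or range.

## Robot

A 7-joint arm with a two-finger parallel gripper is mounted at the origin on the work surface. World frame = base frame: x ahead of the robot, y to its left, z up, the work surface at z = 0. Lengths are in m, angles in rad, forces in N, time in s.
With the tool pointing down it reaches from about 0.425 to 0.95 m from the base axis. Payload 4.7 kg.
Tool frame: the origin (TCP) lies between the finger pads; the fingertips stand 25 mm ahead of it and the grasp point (between the pads) lies 6 mm ahead of it; z points along the fingers, y is the line along which they close (so a half turn about z gives the same grasp; the last joint's range is limited). The gripper opens to 85 mm and grips with 20 to 120 N. Pads are 22 mm wide; open, the fingers measure 114 mm over their backs; the gripper's body (76 mm by 85 mm) begins 54 mm behind the grasp point. The pads swing forward as they close: fully open they stand 13 mm farther back than shut.
Start: joints at [1.245, 0.469, -0.049, 1.532, 0.024, 1.141, -0.082], TCP at [0.197, -0.645, 0.256] pointing down, gripper open.
Joint ranges: [-2.59, 2.59], [-0.33, 1.99], [-1.39, 1.29], [0.1, 2.45], [-1.04, 4.18], [0.21, 1.99], [-2.66, 2.66]. Speed limits (rad/s): [2.57, 2.57, 3.14, 3.14, 3.14, 3.14, 3.14].

## Interface

Orientations are given as a 3x3 rotation matrix whose columns are the frame's x, y, z axes.
In Python, from rig import * gives the robot as it stands. Calls block until the motion is done:
- movep(position, orientation): joint-space move of the TCP to a pose.
- move_l(position, attitude=None, feed=0.15, until_force=None): straight line of the TCP; attitude=None keeps the orientation; feed is the mean speed in m/s. With until_force (N) it stops when the force on the tool has changed by that much, and returns True; else False.
- move_joints(angles): joint-space move.
- command_gripper(opening, newtons=None): finger opening in m; newtons is the grip in N (None keeps the last); returns when the fingers have stopped.
- sleep(seconds).
- inverse_kinematics(position, orientation): joint angles nearest the present ones, or None.
- sense(): the state.
- camera(name): name is "scene" or "top"; returns (picture, depth): 384x512x3 uint8, red, green, blue; 384x512 float32, m along the optical axis (not along the pixel's ray), 0 where there is no reading.
- camera_params(name): a dict with "K" (3x3 intrinsics, pixels), "position" and "rotation" of the camera in the world. Camera axes: x right, y down, z forward; pixel columns grow to the right and rows downward; lengths in m; the calibration is good to about 2 mm. A picture is of the moment at which its call begins. camera_params takes no time and is no camera call.
A pose or a line that the arm cannot do raises Unreachable and nothing moves.
- finish_job(): hands the job in; it is judged then, once.
The state is a dict: "time_s": time; "joint_pos": joint angles; "qd": joint speeds; "joint_efforts": joint torques, N m; "position": TCP position; "tcp_rot": TCP orientation; "wrist_force": force on the tool from outside, world axes, zero at the start; "ft_torque": the same for the moment, N m; "finger_gap": finger opening in m; "gripper_force": force on a finger pad.
Only numpy, scipy, OpenCV 4.12 (cv2) and the standard library are available. Lean on these libraries where they do the work, as an engineer would, in place of code of your own. Each camera call takes 0.05 s, during which the arm holds its last target. There are 200 camera calls.

## Working session

There is one attempt and no reset: what is moved stays moved. The work goes in short steps, each a Python script; the robot and the scene stay as the last script left them, time stands still between calls to the robot, and variables do not carry over. Pictures are saved under pics/ and viewed, at most 10 in all, crops included, and the job is handed in when it is done.

```bash
mkdir -p pics; python3 - <<'E'
from rig import *
import numpy as np, cv2
for n in ("scene","top"):
    p,d=camera(n); c=camera_params(n)
    cv2.imwrite(f"pics/{n}0.png",p[...,::-1]); np.savez(f"{n}0.npz",p=p,d=d,**c)
    print(n,np.round(c["K"],1).tolist(),np.round(c["position"],3),np.round(c["rotation"],3).tolist(),(d>0).mean())
s=sense();print(s["time_s"],s["position"],np.round(s["tcp_rot"],3).tolist(),s["finger_gap"])
E
```

```text
scene [[359.7, 0.0, 251.0], [0.0, 359.7, 194.7], [0.0, 0.0, 1.0]] [1.149 0.641 0.789] [[-0.648, 0.49, -0.583], [0.761, 0.412, -0.5], [-0.005, -0.768, -0.641]] 0.9956766764322916
top [[366.2, 0.0, 254.1], [0.0, 366.2, 191.9], [0.0, 0.0, 1.0]] [0.321 0.099 1.205] [[-0.026, -0.984, 0.176], [-1.0, 0.027, 0.005], [-0.01, -0.176, -0.984]] 0.9959564208984375
0.1 [ 0.19729264 -0.64504182  0.25538072] [[0.956, 0.292, -0.001], [0.292, -0.956, 0.002], [-0.0, -0.002, -1.0]] 0.08545687121535908
```

View pics/scene0.png

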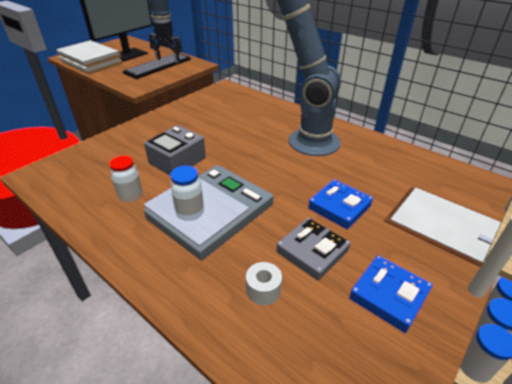

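View pics/top0.png

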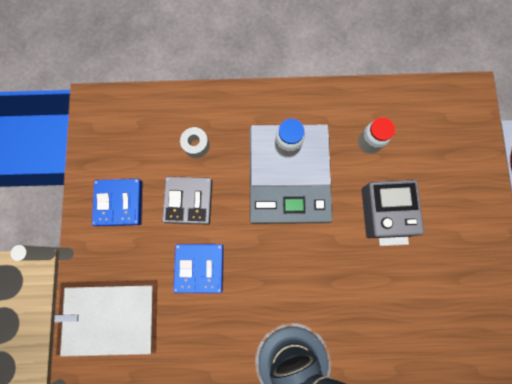

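The top view shows the grey board at (188,200), with the wide rocker at (175,198) and the narrow one at (197,199). On the scale, the square key is at (320,204) and the bar at (265,205). On the printer, the round button is at (387,223) and the oblong key at (411,222). There are two blue look-alike boards at (117,202) and (199,268). The grey board is the one meant, because it is grey and has black outlets. Next I'll take an enlarged crop and measure.

```bash
cat > h.py <<'E'
import numpy as np, cv2
class Cam:
    def __init__(s,n,k=0):
        z=np.load(f"{n}{k}.npz"); s.p,s.d,s.K,s.t,s.R=z["p"],z["d"],z["K"],z["position"],z["rotation"]
    def dirn(s,uv): return s.R@np.linalg.inv(s.K)@np.array([uv[0],uv[1],1.])
    def plane(s,uv,h): d=s.dirn(uv); return s.t+d*(h-s.t[2])/d[2]
    def proj(s,P): q=s.K@s.R.T@(np.asarray(P)-s.t); return q[:2]/q[2]
    def whites(s,box,thr=185):
        u0,v0,u1,v1=box; m=(s.p[v0:v1,u0:u1].min(2)>thr).astype(np.uint8)
        n,l,st,c=cv2.connectedComponentsWithStats(m)
        return [(c[i]+[u0,v0],st[i,4]) for i in range(1,n) if st[i,4]>=8]
    def depthpt(s,uv):
        v,u=int(round(uv[1])),int(round(uv[0])); z=np.median(s.d[v-1:v+2,u-1:u+2]); return s.t+s.dirn(uv)*z
def tri(a,ua,b,ub):
    d,e=a.dirn(ua),b.dirn(ub); x=np.linalg.lstsq(np.c_[d,-e],b.t-a.t,rcond=None)[0]
    P,Q=a.t+d*x[0],b.t+e*x[1]; return (P+Q)/2,np.linalg.norm(P-Q)
E
python3 - <<'E'
from h import *
T,S=Cam("top"),Cam("scene")
for nm,b,bs,h in (("board",(162,176,213,214),(275,215,352,276),.055),("scale",(250,194,332,214),(195,165,275,215),.067),("printer",(376,214,424,233),(145,122,207,172),.112)):
    w=S.whites(bs)
    for uv,a in T.whites(b):
        P=T.plane(uv,h); print(nm,"top",uv.round(1),a,P.round(4),"dep",T.depthpt(uv).round(4),"->scene",S.proj(P).round(1))
        for u2,a2 in w:
            Q,g=tri(T,uv,S,u2)
            if g<.012: print("    ",u2.round(1),a2,Q.round(4),round(g,4))
im=[cv2.resize(T.p[170:240,160:230],None,fx=5,fy=5,interpolation=2),cv2.resize(T.p[170:240,355:425],None,fx=5,fy=5,interpolation=2)]
jm=[cv2.resize(S.p[210:280,275:355][:, :70],(350,350)),0]
cv2.imwrite("pics/crop.png",np.hstack(im)[...,::-1])
E
```

```text
board top [174.3 198.5] 189 [0.5119 0.3591 0.055 ] dep [0.5125 0.3599 0.0513] ->scene [324.9 244.2]
     [324.9 245.1] 167 [0.5123 0.3597 0.0524] 0.0
board top [196.9 199.1] 76 [0.5079 0.2869 0.055 ] dep [0.5085 0.2875 0.0512] ->scene [303.7 231.2]
     [303.9 231.9] 58 [0.508  0.2877 0.0526] 0.0009
board top [205.2 202.7] 49 [0.4956 0.2604 0.055 ] dep [0.498  0.2627 0.0389] ->scene [298.4 224.6]
scale top [319.6 203.9] 55 [ 0.48   -0.0999  0.067 ] dep [ 0.48   -0.0998  0.0674] ->scene [213.6 171.5]
     [213.4 172.1] 35 [ 0.4805 -0.1004  0.0646] 0.0003
scale top [265.2 204.5] 112 [0.483  0.0705 0.067 ] dep [0.4831 0.0705 0.0662] ->scene [251.2 192.4]
     [250.9 192.8] 72 [0.4835 0.0701 0.0654] 0.001
printer top [387.3 222.4] 55 [ 0.4129 -0.2902  0.112 ] dep [ 0.4129 -0.2903  0.1116] ->scene [189.1 133.8]
     [189.  134.3] 22 [ 0.413  -0.2909  0.1099] 0.0
printer top [411.7 221.4] 31 [ 0.414  -0.3628  0.112 ] dep [ 0.414  -0.3628  0.1119] ->scene [175.9 127.7]
     [175.9 128.1] 12 [ 0.4141 -0.3635  0.11  ] 0.0003
```

View pics/crop.png

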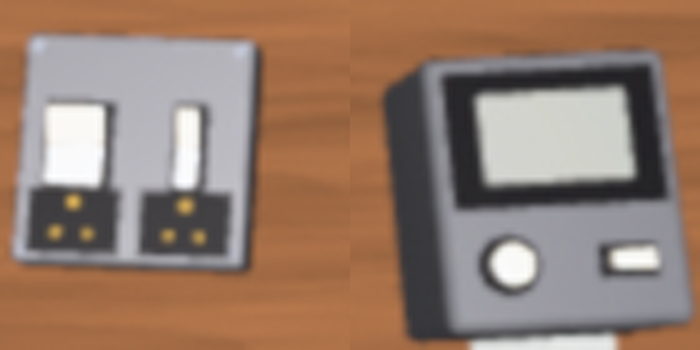

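The crop confirms the grey board, with black outlets on its near side, the wide rocker on the left and raised at its far end. The printer has the round button on the left and the oblong key on the right. The measured spacings are 72, 170 and 73 mm, and the heights agree to within about 2 mm, so everything matches the description.

```bash
cat > press.py <<'E'
from rig import *
import numpy as np
def R(y): c,s=np.cos(y),np.sin(y); return np.array([[c,s,0],[s,-c,0],[0,0,-1.]])
def press(x,y,yaw,top,travel,F=15):
    z=top+.025
    movep([x,y,.30],R(yaw)); move_l([x,y,z+.02],feed=.15)
    hit=move_l([x,y,z-travel-.012],feed=.02,until_force=F)
    s=sense(); print("hit",hit,"tip",np.round(s["position"]-[0,0,.025],4),"F",np.round(s["wrist_force"],1))
    move_l([x,y,.30],feed=.15); print("t",sense()["time_s"])
E
python3 - <<'E'
from press import *
for p,yw in (((.5305,.358,.30),-.058),((.48,-.1,.30),-.018),((.413,-.2905,.30),.015),((.5305,.358,.07),-.058),((.48,-.1,.08),-.018),((.413,-.2905,.125),.015)):
    q=inverse_kinematics(list(p),R(yw)); print(None if q is None else np.round(q,2))
command_gripper(0.0,20)
p=sense()["position"]; move_l([p[0],p[1],.40])
movep([.5305,.358,.40],R(-.058))
press(.5305,.358,-.058,.057,.006)
p,d=camera("top"); import cv2
cv2.imwrite("pics/a1.png",cv2.resize(p[160:250,150:270,::-1],None,fx=5,fy=5,interpolation=2))
E
```

```text
[-0.9   0.39  0.33  1.58 -0.13  1.19 -2.17]
[ 0.54  0.16 -0.47  1.88  0.08  1.12 -1.55]
[ 0.7   0.16 -0.19  1.86  0.03  1.12 -1.06]
[-0.76  0.62  0.14  1.78 -0.12  0.75 -2.19]
[ 0.35  0.43 -0.29  2.11  0.2   0.63 -1.66]
[ 0.66  0.37 -0.17  2.05  0.09  0.73 -1.11]
hit True tip [0.5318 0.358  0.0521] F [-1.4 -1.6  6.1]
t 10.4917
```

View pics/a1.png

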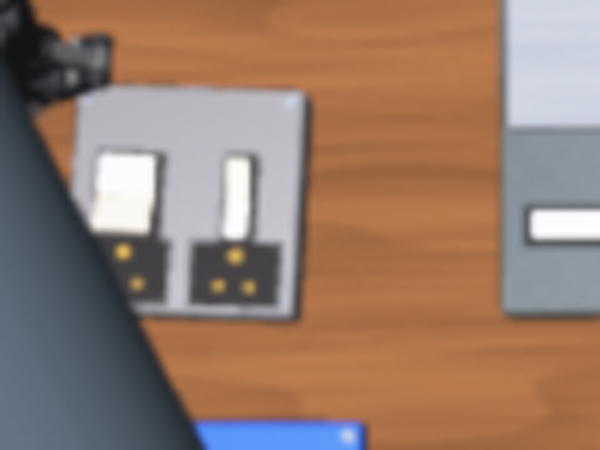

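The wide rocker has flipped: its far half is now bright and level, and the fingertip stopped at 52 mm, which is fully home. The narrow rocker is unchanged. The scale key is next.

```bash
python3 - <<'E'
from press import *
press(.48,-.1,-.018,.067,.006)
E
```

```text
hit True tip [ 0.48  -0.1    0.061] F [-2.2  0.5  7.2]
t 16.4583
```

The tip stopped at 61 mm, so the scale key is fully in. Now the printer button.

```bash
python3 - <<'E'
from press import *
import cv2
press(.413,-.2905,.015,.112,.006)
p=sense()["position"]; movep([.2,-.62,.35],R(.29))
for n in("top","scene"):
    p,d=camera(n); np.savez(f"{n}1.npz",p=p,d=d,**camera_params(n))
from h import *
T=Cam("top",1);S=Cam("scene",1)
for nm,uv in (("key",(319.6,203.9)),("bar",(265.2,204.5)),("btn",(387.3,222.4)),("feed",(411.7,221.4))): print(nm,T.depthpt(uv)[2].round(4))
cv2.imwrite("pics/end.png",cv2.resize(T.p[110:260,150:440,::-1],(780,403),interpolation=2))
print(sense()["time_s"],sense()["wrist_force"].round(2))
E
```

```text
hit True tip [ 0.4131 -0.2906  0.1061] F [-2.   1.2  7.7]
t 20.925
key 0.061
bar 0.0669
btn 0.1061
feed 0.1139
22.4917 [0.23 0.12 0.59]
```

View pics/end.png

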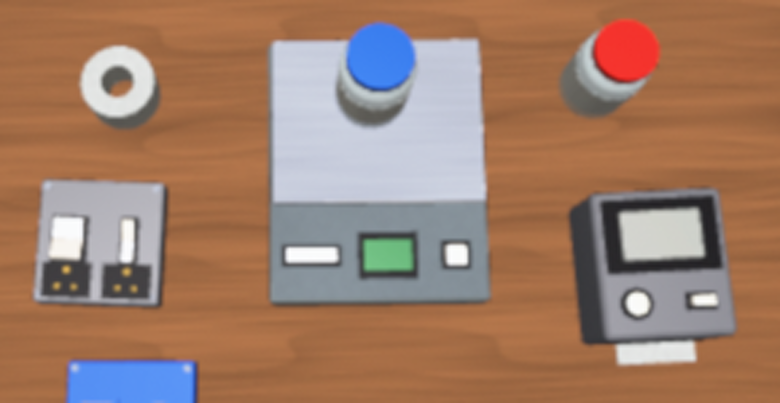

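The final view shows the wide rocker on, the square key at 61 mm and the round button at 106 mm, both fully in. The other keys are out, the jars and roll are in place, and the arm is clear.

```bash
python3 -c "
from rig import *
print(finish_job())"
```

```text
the job is handed in; nothing more can be done
None
```

The job is handed in: the wide rocker, square scale key and round printer button were pressed fully home in that order, with the other keys, jars and roll left alone and the arm clear, at about 22.5 s.

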